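Put the spent battery pack on charge

TASK

Plug the spent battery pack with the orange band upright into the socket of the bench charger, fully home and with its white end towards the yellow end stop, then push the charger's red lever all the way over, away from you, to switch it on. Leave the charged pack with the green band and the tape gun where they are, and let go of everything.

Things in the scene. Friction and masses are not known exactly. Their poses are not given: they have to be found in the camera images.
- spent_pack: Black battery pack, orange band near one end, white cap at the other, standing upright on its plug block; 66 mm high, 0.32 kg nominal. Origin: under the body's centre, at the plug block's lower face. Body x -52..52, y -23..23, z 18..66 mm, the plug block below it. x points to the white end (at the start away from the robot within 0.6 rad), z up.
- spent_pack_plug (a point): Centre of the lower face of the spent pack's dark plug block, 10 mm along +x from the pack's origin. The block is 70 (x) x 34 (y) x 18 (z) mm; its lowest 5 mm are 2 mm narrower on each side. The seated pack's body rests on the charger's top, the block 18 mm down in the socket.
- full_pack: The charged pack: the same in shape and size, but with a green band; to be left alone. It and the spent pack may stand in either of two places.
- charger: Grey bench charger, screwed down: base 170 (x) x 240 (y) x 34 (z) mm, origin under its centre, x away from the robot (within 0.3 rad), z up. A yellow end stop (8 mm thick, 56 wide, 26 high) stands on its top at x 57..65, y 22..78 mm, 5 mm beyond a seated pack's white end; a pack turned the wrong way strikes it and does not go in.
- charger_socket (a point): Centre of the socket's mouth, in the charger's top face 34 mm above the bench, at x = +10, y = +50 mm of the charger; axes as the charger's. The socket is 72.5 (x) x 36.5 (y) mm and 21 mm deep.
- charge_lever (a joint): The charger's lever, rad: 0 to 0.15 (off) at the start; at 0 it leans 0.5 rad towards the robot, at 1.0 (on, its stop) 0.5 rad away, along the charger's +x. It turns about the charger's y axis through x 0, y -75, z 56 mm of the charger, on a black block 70 x 50 x 25 mm; rod 10 mm thick. It stays where left; about 1 N at the knob moves it.
- charge_lever_tip (a point): Centre of the lever's red ball knob (26 mm across), 80 mm from the pivot, about 126 mm above the bench at either end of its travel and 136 mm midway.
- tape_gun: Red hand tape dispenser with black handle lying on its side, 284 x 119 x 68 mm, at the back of the bench; a bystander.
There are look-alikes about, which are no part of the job. Leave any blue look-alike of the spent_pack alone.

How it is judged:
By the outcome, as a careful person would: the job done as asked, in the order asked, and still so for the second after the job is handed in, with the robot touching nothing.
It also fails if it takes over 54 s, if anything falls off the work surface, if the arm or the gripper's body presses on something with over 40 N, if the wrist force passes 120 N, or if a joint passes its speed limit or range.

ROBOT

A 6-joint arm with a two-finger parallel gripper is mounted at the origin on a cart in front of the work surface, level with it; the furniture and walls round the work are solid. World frame = base frame: x ahead of the robot, y to its left, z up, the work surface at z = 0. Lengths are in mm, angles in rad, forces in N, time in s.
With the tool pointing down it reaches from about 425 to 950 mm from the base axis. Payload 3.5 kg.
Tool frame: the origin (TCP) lies midway between the tips of the shut fingers; the grasp point (between the pads) lies 19 mm behind it; z points along the fingers, y is the line along which they close (so a half turn about z gives the same grasp; the last joint's range is limited). The gripper opens to 85 mm and grips with 20 to 120 N. Pads are 22 mm wide; open, the fingers measure 114 mm over their backs; the gripper's body (76 mm by 85 mm) begins 54 mm behind the grasp point. The pads swing forward as they close: fully open they stand 13 mm farther back than shut.
Start: joints at [1.065, 0.286, 1.577, -0, 1.279, -0.15], TCP at [235.093, 632.722, 210.225] pointing down, gripper open.
Joint ranges: [-2.77, 2.77], [-0.9, 2.22], [0.21, 2.48], [-1.53, 4.67], [0.24, 2.81], [-2.84, 2.84]. Speed limits (rad/s): [2.79, 2.79, 3.14, 3.14, 3.14, 3.14].

INTERFACE

Orientations are given as a rotation vector (axis times angle).
In Python, from cell import bot gives the robot as it stands.
- The arm moves only by the tool carry_out, never from a script. Its argument "moves" is text: rows parted by semicolons, each of 6 numbers parted by spaces: the shift along the tool's x, y, z in cm, then the turn, a rotation vector about the tool's x, y, z in rad. A call has exactly 8 rows; each row is the pose to reach, as a shift and turn from the pose commanded when the call began, along the tool's axes at that moment; what a row does not reach only later rows make up. A row lasts 1/10 s, in which the tool goes at most 50 mm and 8.59 degrees, less where a joint would pass 70% of its speed; a pose out of reach is approached as far as the arm can. A call with a gripper value outside its range is refused whole. "hand" is the finger opening in cm, from 0 to 8.54, set as the call begins (left out, the last holds). The fingers move at their own pace and stop on an object; "grip_force" is the grip in N (left out, the last holds). Time passes only in rows, so rows that repeat a pose let the fingers close, or fill a call up. It gives the time, the measured TCP pose, the force, the opening and the grip force at its end, in the units of the state.
- bot.read_state(): the state, without advancing time (a new reading comes with each control period).
- bot.grab_frame(name): name is "side" or "top" or "wrist"; returns the picture (400x640x3 uint8, red, green, blue); there is no depth.
- bot.camera_model(name): a dict with "camera_matrix" (3x3 intrinsics, pixels), "dist" ([k1, k2, p1, p2, k3] as OpenCV has them; the pictures are not rectified), "world_from_camera" (4x4, takes a point from camera to world coordinates). Camera axes: x right, y up, looking along -z (the intrinsics and any distortion apply to the point x, -y, -z); pixel columns grow to the right and rows downward; lengths in mm; the calibration is good to about 2 mm. A picture is of the moment at which its call begins: read the wrist's pose just before it. camera_model takes no time and is no camera call; for the wrist camera it gives the pose at the moment of the call.
- bot.finish_job(): hands the job in; it is judged then, once.
Trained networks look in the newest picture that a camera, given by its name, has taken for a name from the list of things; names that differ only in an ending like _2 or _b are one class to them, and where a whole thing is asked for, a point or a joint stands for the part that bears it (a point fixed in the world has none). Each returns a list of dicts, best first, with "p" (0 to 1); they miss things now and then, are a little off and sometimes report something else, mostly with a low value. They report only what shows in the picture. A call takes as long as a camera call. They do not tell look-alikes from the thing itself.
- bot.recognise(camera, target): "bbox" ([left, top, right, bottom] in pixels, round what is visible of it).
- bot.cut_out(camera, target): "mask" (400x640 bool, what is visible of it) and "bbox" ([left, top, right, bottom] in pixels, round what is visible of it).
The state is a dict: "time_s": time; "qpos": joint angles; "joint_vel": joint speeds; "joint_efforts": joint torques, N m; "eef_pos": TCP position; "tcp_rot": TCP orientation; "contact_force": force on the tool from outside, world axes, zero at the start; "torque": the same for the moment, N m; "opening": finger opening in mm; "grasp_force": force on a finger pad.
Only numpy, scipy, OpenCV 4.12 (cv2) and the standard library are available. Lean on these libraries where they do the work, as an engineer would, in place of code of your own. Each camera call takes 0.05 s, during which the arm holds its last target. There are 200 camera calls.

## Working session

There is one attempt and no reset: what is moved stays moved. The work goes in short steps, Python scripts to look and compute and a tool call to move; the robot and the scene stay as the last step left them, time stands still between calls to the robot, and variables do not carry over. Pictures are saved under pics/ and viewed, at most 10 in all, crops included, and the job is handed in when it is done.

Besides the shell and the picture viewer there is one more tool, called after ">>>" as name(argument=value, ...) on one line, values as JSON. carry_out: Moves the arm, as the interface text tells. Its arguments: {"type":"object","properties":{"moves":{"type":"string"},"hand":{"type":"number"},"grip_force":{"type":"number"}},"required":["moves"]}

```bash
mkdir -p pics; ls
python3 - <<'E'
from cell import bot
import cv2,numpy as np
a=bot.grab_frame("top");b=bot.grab_frame("side")
cv2.imwrite("pics/a.png",cv2.cvtColor(a,cv2.COLOR_RGB2BGR));cv2.imwrite("pics/b.png",cv2.cvtColor(b,cv2.COLOR_RGB2BGR))
for c in("top","side"):
  print(c,bot.camera_model(c))
  for t in("spent_pack","charger","charge_lever","full_pack"):
    print(t,[(round(d["p"],2),d["bbox"]) for d in bot.recognise(c,t)])
print(bot.read_state())
E
```

```text
pics
top {'camera_matrix': array([[417.03288403,   0.        , 319.8375381 ],
       [  0.        , 417.03288403, 199.76808193],
       [  0.        ,   0.        ,   1.        ]]), 'dist': array([-0.00316184,  0.        ,  0.        ,  0.        ,  0.        ]), 'world_from_camera': array([[ 1.27221391e-02,  9.94185978e-01, -1.06922345e-01,
         3.87235307e+02],
       [-9.99892315e-01,  1.34310902e-02,  5.91300582e-03,
         1.10091813e+02],
       [ 7.31471114e-03,  1.06835605e-01,  9.94249792e-01,
         1.37243646e+03],
       [ 0.00000000e+00,  0.00000000e+00,  0.00000000e+00,
         1.00000000e+00]])}
spent_pack [(0.87, [315.1, 225.8, 352.1, 253.4]), (0.85, [368.6, 238.3, 397.2, 275.3]), (0.76, [318.0, 178.8, 332.4, 209.4]), (0.68, [159.2, 195.5, 199.2, 214.7])]
charger [(0.95, [375.7, 162.5, 453.9, 220.4])]
charge_lever [(0.19, [288.9, 137.3, 374.5, 176.9])]
full_pack [(0.62, [228.4, 196.6, 248.6, 230.7])]
side {'camera_matrix': array([[363.67016189,   0.        , 318.20425616],
       [  0.        , 363.67016189, 205.08138693],
       [  0.        ,   0.        , 
[... 763 characters left out ...]
, 195.7])]
{'time_s': 0.5, 'qpos': array([ 1.06500879e+00,  2.86308006e-01,  1.57675475e+00,  1.80120376e-05,
        1.27858582e+00, -1.50009624e-01]), 'joint_vel': array([-0.00098536,  0.0001841 , -0.0015498 , -0.00010568, -0.00217912,
        0.00022761]), 'joint_efforts': array([-8.94084023e-04, -4.05466282e+01, -2.92552561e+01, -1.18082967e-04,
        1.22562677e-03, -4.73093905e-06]), 'eef_pos': array([235.07278379, 632.70781653, 210.18983152]), 'tcp_rot': array([-5.55913793e-01, -3.09198132e+00,  7.44354345e-05]), 'contact_force': array([-0.52954205,  0.39893416,  0.21885846]), 'torque': array([-0.0013931 ,  0.05956868, -0.03141537]), 'grasp_force': 0.0, 'opening': 85.32984350236887}
```

View pics/a.png

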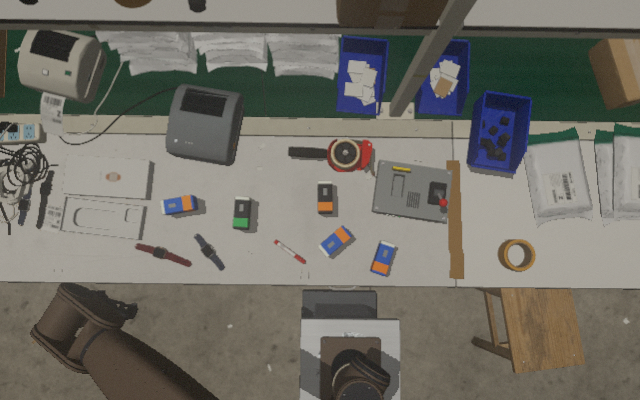

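View pics/b.png

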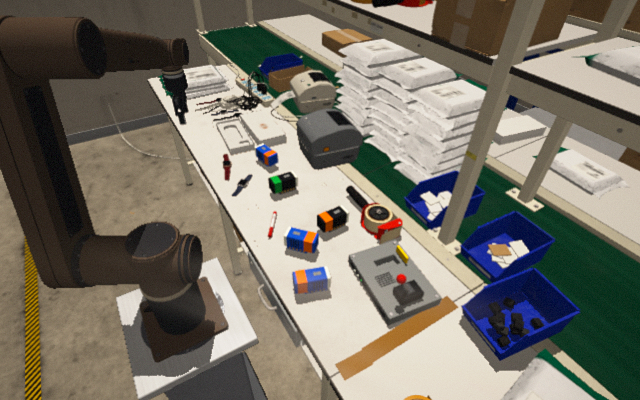

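The top view shows the spent pack (black, orange band) at about (325,197). The green pack is at (242,213), and three blue look-alikes are nearby. The charger is at (414,191) with its yellow stop at (401,169), socket at (398,185) and red knob at (443,203). The side view agrees with this.

```bash
cat > h.py <<'E'
from cell import bot
import cv2,numpy as np
from scipy.spatial.transform import Rotation as R
def ray(M,uv):
    p=cv2.undistortPoints(np.array(uv,float).reshape(-1,1,2),M["camera_matrix"],M["dist"]).reshape(-1,2)
    d=np.c_[p[:,0],-p[:,1],-np.ones(len(p))]
    T=M["world_from_camera"];return T[:3,3],d@T[:3,:3].T
def unproj(M,uv,z):
    o,d=ray(M,uv);return o+d*((z-o[2])/d[:,2])[:,None]
def proj(M,P):
    T=M["world_from_camera"];q=(np.array(P,float).reshape(-1,3)-T[:3,3])@T[:3,:3]
    q=q*[1,-1,-1];return cv2.projectPoints(q,np.zeros(3),np.zeros(3),M["camera_matrix"],M["dist"])[0].reshape(-1,2)
def pose(x,y,a,P):
    c,s=np.cos(a),np.sin(a);P=np.array(P,float).reshape(-1,3)
    return np.c_[x+c*P[:,0]-s*P[:,1],y+s*P[:,0]+c*P[:,1],P[:,2]]
def box(x0,x1,y0,y1,z0,z1):return np.array([[x,y,z] for x in(x0,x1) for y in(y0,y1) for z in(z0,z1)],float)
def sil(M,x,y,a,boxes,sh=(400,640)):
    m=np.zeros(sh,np.uint8)
    for b in boxes:
        h=cv2.convexHull(proj(M,pose(x,y,a,b)).astype(np.float32))
        cv2.fillConvexPoly(m,np.round(h*16).astype(np.int32),255,cv2.LINE_AA,4)
    return m/255.
def fit(items,boxes,x0):
    from scipy.optimize import minimize
    def f(p):
        e=0
        for M,m in items:
            s=cv2.GaussianBlur(sil(M,*p[:2],p[2]/100,boxes),(0,0),1.5);e+=((s-cv2.GaussianBlur(m.astype(float),(0,0),1.5))**2).sum()
        return e
    x=np.array([x0[0],x0[1],x0[2]*100])
    r=minimize(f,x,method="Nelder-Mead",options=dict(initial_simplex=np.vstack([x]+[x+15*np.eye(3)[i] for i in range(3)]),xatol=.05,fatol=.01))
    return r.x[0],r.x[1],r.x[2]/100,r.fun
PACK=[box(-52,52,-23,23,18,66),box(-25,45,-17,17,0,18)]
CH=[box(-85,85,-120,120,0,34)]
def save(n,im,crop=None,s=1):
    if crop:im=im[crop[1]:crop[3],crop[0]:crop[2]]
    cv2.imwrite("pics/"+n,cv2.resize(cv2.cvtColor(im,cv2.COLOR_RGB2BGR),None,fx=s,fy=s,interpolation=cv2.INTER_CUBIC))
def tool():
    s=bot.read_state();return np.array(s["eef_pos"]),R.from_rotvec(s["tcp_rot"])
E
python3 - <<'E'
from h import *
M=bot.camera_model("top");im=bot.grab_frame("top")
def pick(c,t,uv):
    for d in bot.cut_out(c,t):
        b=d["bbox"]
        if b[0]-3<uv[0]<b[2]+3 and b[1]-3<uv[1]<b[3]+3:return d["mask"]
m=pick("top","spent_pack",(325,197));c=pick("top","charger",(414,191))
print(unproj(M,[(325,194)],66),unproj(M,[(414,191)],34),unproj(M,[(398,185)],34),unproj(M,[(443,203)],126))
p0=unproj(M,[(325,197)],45)[0];q0=unproj(M,[(414,191)],34)[0]
if m is not None: print("pack",fit([(M,m)],PACK,(p0[0],p0[1],0)))
if c is not None: print("ch",fit([(M,c)],CH,(q0[0],q0[1],0)))
Ms=bot.camera_model("side");print(proj(Ms,[p0,q0]))
t,r=tool();print(r.as_matrix());W=bot.camera_model("wrist")["world_from_camera"];print(np.linalg.inv(np.block([[r.as_matrix(),t[:,None]],[np.zeros(3),1]]))@W)
E
```

```text
[[546.25668854  86.26447286  66.        ]] [[ 563.87521638 -202.68636635   34.        ]] [[ 582.79539554 -150.89026547   34.        ]] [[ 516.50112104 -268.26048873  126.        ]]
pack (np.float64(540.371538887222), np.float64(88.63251866125748), np.float64(0.03319745619830505), np.float64(11.724339130259832))
ch (np.float64(566.8287439004794), np.float64(-196.766841439261), np.float64(-0.13502611289315655), np.float64(11.026989333838522))
[[332.56566073 217.19510222]
 [392.80599652 275.60018205]]
[[-9.37381414e-01  3.48304586e-01  3.58537150e-06]
 [ 3.48304586e-01  9.37381414e-01  2.80628724e-05]
 [ 6.41356653e-06  2.75544163e-05 -1.00000000e+00]]
[[ 5.29134652e-04  9.56704036e-01  2.91062034e-01  7.39526086e+01]
 [ 9.99999674e-01 -6.83555117e-04  4.28862043e-04 -4.92772759e-01]
 [ 6.09250990e-04  2.91061712e-01 -9.56704086e-01 -1.63722056e+02]
 [ 0.00000000e+00  0.00000000e+00  0.00000000e+00  1.00000000e+00]]
```

>>> carry_out(moves="-3.5 -3 0.2 0 0 -0.05; -7 -6 0.4 0 0 -0.1; -10.5 -9 0.6 0 0 -0.15; -14 -12 0.8 0 0 -0.2; -17.5 -15 1 0 0 -0.25; -21 -18 1.2 0 0 -0.3; -24.5 -21 1.4 0 0 -0.35; -28 -24 1.6 0 0 -0.39")

```text
time_s: 1.45
eef_pos: [414.6, 308.6, 194.6]
tcp_rot: [-0.057, 3.14, 0.001]
contact_force: [0.4, -0.6, 0.2]
opening: 85.4
grasp_force: 0.0
```

```bash
cat >> h.py <<'E'
def goto(x,y,z,a):
    "shift in cm and turn (rad) in tool axes to a tool-down pose with tool x at yaw a"
    t,r=tool();T=R.from_euler("z",a)*R.from_euler("x",np.pi)
    print("at",t.round(1),"yaw",round(np.arctan2(*r.as_matrix()[1::-1,0]),4),"shift",(r.inv().apply(np.array([x,y,z])-t)/10).round(2),"turn",(r.inv()*T).as_rotvec().round(3))
E
python3 -c "
from h import *
goto(540,89,190,np.pi+.033)"
```

```text
at [414.6 308.6 194.6] yaw -3.1053 shift [-11.73 -22.4    0.46] turn [0.    0.001 0.003]
```

>>> carry_out(moves="-1.9 -3.7 0.1 0 0 0; -3.8 -7.4 0.2 0 0 0; -5.7 -11.1 0.3 0 0 0; -7.6 -14.8 0.3 0 0 0; -9.5 -18.5 0.4 0 0 0; -11.2 -21.5 0.4 0 0 0; -11.7 -22.4 0.5 0 0 0; -11.7 -22.4 0.5 0 0 0")

```text
time_s: 2.25
eef_pos: [538.9, 89.4, 189.1]
tcp_rot: [0.05, -3.141, -0.0]
contact_force: [-1.1, 0.5, -0.5]
opening: 85.2
grasp_force: 0.0
```

Run:
```python
from h import *
M=bot.camera_model("wrist");im=bot.grab_frame("wrist")
ds=[d for d in bot.cut_out("wrist","spent_pack")]
print([(d["p"],d["bbox"]) for d in ds])
uv=proj(M,[[540,89,50]])[0]
for d in ds:
    b=d["bbox"]
    if b[0]<uv[0]<b[2] and b[1]<uv[1]<b[3]:
        f=fit([(M,d["mask"])],PACK,(540,89,.033));print(f,d["mask"].sum())
        for e in cv2.findContours(d["mask"].astype(np.uint8),0,1)[0]: cv2.drawContours(im,[e],-1,(255,0,255),1)
        h=cv2.convexHull(proj(M,pose(*f[:3],PACK[0])).astype(np.float32)).astype(int);cv2.polylines(im,[h],True,(0,255,255),1);break
save("c.png",im)
tool();goto(f[0],f[1],31,np.pi+f[2])
```

```text
[(0.88, [207.9, 2.5, 334.8, 67.7])]Traceback (most recent call last):
  File "<stdin>", line 13, in <module>
NameError: name 'f' is not defined
```

View pics/c.png

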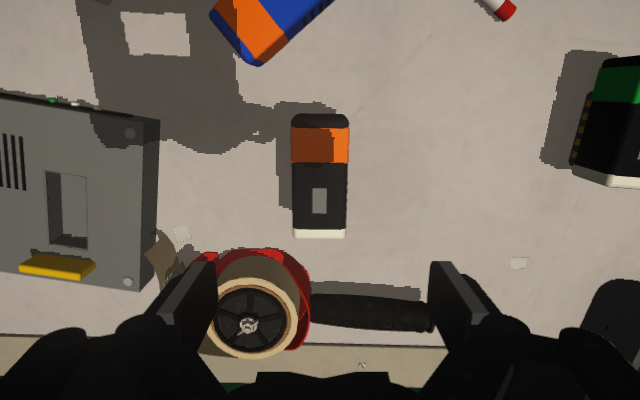

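The wrist view shows the spent pack at columns 291–349 and rows 113–238, with its white end at the bottom (far side). The charger's socket is at about (68,210) and the yellow stop at (57,266).

Run:
```python
from h import *
M=bot.camera_model("wrist");im=bot.grab_frame("wrist")
g=np.full((400,640),cv2.GC_BGD,np.uint8);g[105:246,284:357]=cv2.GC_PR_FGD;g[120:232,297:343]=cv2.GC_FGD
g[118:246,280:288]=cv2.GC_BGD
cv2.grabCut(im,g,None,np.zeros((1,65)),np.zeros((1,65)),6,cv2.GC_INIT_WITH_MASK)
m=(g&1).astype(bool);print(cv2.boundingRect(m.astype(np.uint8)))
f=fit([(M,m)],PACK,(540,89,.033));print(f,m.sum())
h=cv2.convexHull(proj(M,pose(*f[:3],PACK[0])).astype(np.float32)).astype(int);cv2.polylines(im,[h],True,(0,255,255),1)
h=cv2.convexHull(proj(M,pose(*f[:3],PACK[0][1::2])).astype(np.float32)).astype(int);cv2.polylines(im,[h],True,(255,0,255),1)
# charger: socket rim by hand-estimated corners
print("socket",unproj(M,[(46,171),(87,177),(88,248),(49,243)],34).round(1),proj(M,[[540,89,66]]))
print("charger far edge/right edge",unproj(M,[(159,121),(143,291)],34).round(1))
save("d.png",im,(250,80,400,260),3)
goto(f[0],f[1],31,np.pi+f[2])
```

```text
(288, 114, 59, 126)
(np.float64(537.3757482765275), np.float64(86.0970710506977), np.float64(0.029828058841442177), np.float64(200.16004148467897)) 6805
socket [[ 543.3 -159.9   34. ]
 [ 547.7 -123.4   34. ]
 [ 618.5 -133.3   34. ]
 [ 614.6 -170.3   34. ]] [[320.32594212 185.73689159]]
charger far edge/right edge [[495.2 -52.9  34. ]
 [663.9 -85.2  34. ]]
at [537.9  91.5 189.1] yaw -3.1062 shift [ 0.06 -0.55 15.81] turn [ 0.    -0.001  0.006]
```

View pics/d.png

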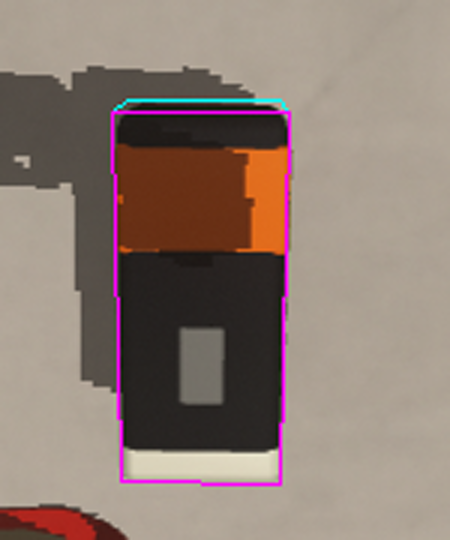

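The fit outline sits on the pack to about 1–2 mm, with the white end at the bottom of the picture. Next I'll descend.

>>> carry_out(moves="0 -0.2 3.5 0 0 0; 0 -0.4 7 0 0 0; 0 -0.4 10 0 0 0; 0 -0.4 12 0 0 0; 0 -0.4 13.5 0 0 0; 0 -0.4 14.8 0 0 0; 0 -0.4 15.6 0 0 0; 0 -0.4 15.8 0 0 0")

```text
time_s: 3.2
eef_pos: [538.4, 86.7, 30.7]
tcp_rot: [0.054, -3.14, -0.0]
contact_force: [-0.1, 0.4, 0.7]
opening: 85.7
grasp_force: 0.0
```

>>> carry_out(moves="0 0 0 0 0 0; 0 0 0 0 0 0; 0 0 0 0 0 0; 0 0 0 0 0 0; 0 0 0 0 0 0; 0 0 0 0 0 0; 0 0 0 0 0 0; 0 0 0 0 0 0", hand=3.5, grip_force=60)

```text
time_s: 4.0
eef_pos: [539.9, 86.5, 32.6]
tcp_rot: [-0.054, 3.139, 0.0]
contact_force: [-0.6, 1.6, 6.2]
opening: 43.8
grasp_force: 62.5
```

>>> carry_out(moves="0 0 -1.5 0 0 0; 0 0 -4 0 0 0; 0 0 -7 0 0 0; 0 -1 -10 0 0 0.03; -0.7 -4 -11 0 0 0.07; -1.5 -7 -11 0 0 0.11; -2.3 -10 -11 0 0 0.15; -3 -12 -11 0 0 0.17")

```text
time_s: 4.8
eef_pos: [571.9, -34.3, 140.6]
tcp_rot: [-0.216, -3.132, 0.001]
contact_force: [-0.2, 0.8, -4.5]
opening: 43.9
grasp_force: 62.4
```

Run:
```python
from h import *
for _ in range(3):
    M=bot.camera_model("wrist");im=bot.grab_frame("wrist");s=bot.read_state();print(s["eef_pos"],s["opening"],s["grasp_force"],s["contact_force"])
save("e.png",im)
goto(574,-147,130,np.pi-.14)
```

```text
[573.16205047 -36.96703999 140.77709223] 43.77631925373202 62.43746995925903 [ 1.316845   -2.92449987 -3.05876229]
[572.46907097 -35.01903836 140.60241204] 44.40896928686553 62.43966579437256 [ 0.88649675  0.08954899 -3.45808891]
[571.87755115 -33.49351709 140.39641684] 44.245727312305426 62.43973731994629 [-0.3862955   0.67597922 -4.06265296]
at [571.9 -33.5 140.4] yaw 3.0037 shift [ -1.77 -11.21   1.03] turn [ 0.    -0.003  0.002]
```

View pics/e.png

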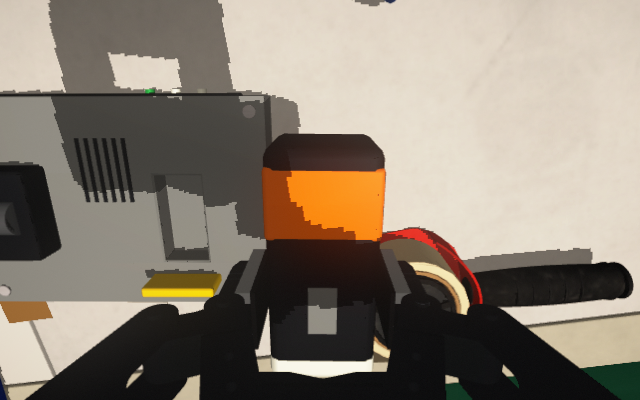

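The wrist view shows the held pack in the middle with the orange end at rows 135–240 and the white end at the bottom (near (322,367)). The socket mouth is at columns 155–210, rows 174–261, and the yellow stop is at (181,287).

Run:
```python
from h import *
im=cv2.cvtColor(cv2.imread("pics/e.png"),cv2.COLOR_BGR2RGB)
a=im[165:275,140:225];b=im[125:245,255:395]
a=cv2.resize(a,None,fx=5,fy=5,interpolation=cv2.INTER_CUBIC);b=cv2.resize(b,None,fx=2.5,fy=2.5,interpolation=cv2.INTER_CUBIC)
a=np.clip(a.astype(float)*1.3,0,255).astype(np.uint8);b=np.clip(b.astype(float)*1.5,0,255).astype(np.uint8)
o=np.zeros((550,790,3),np.uint8);o[:,:425]=a;o[:300,430:780]=b
save("f.png",o)
```

```text
(no output)
```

View pics/f.png

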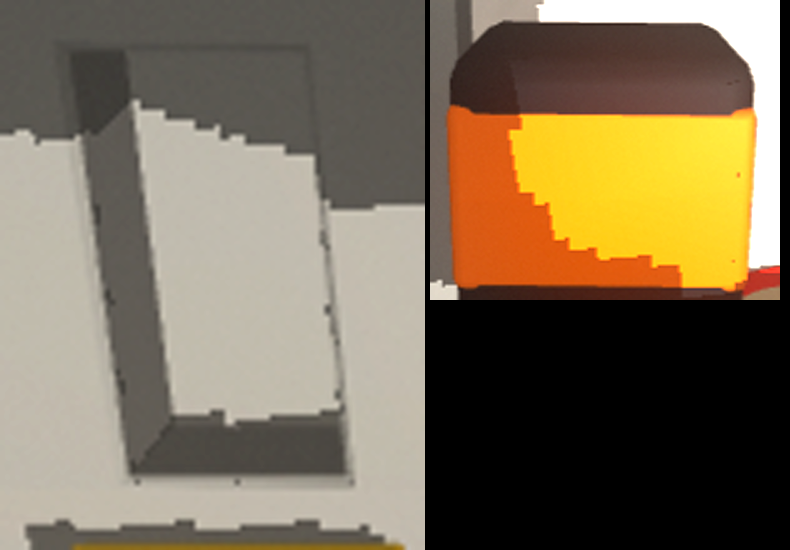

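The enlarged crop puts the socket mouth corners at about (154,174.4), (201.6,174.4), (209.4,260) and (166,260). The orange band's side edges run (262.6,169)→(266.2,239.8) and (385,171)→(380.6,239.8).

Run:
```python
from h import *
from scipy.optimize import least_squares
Ms=[];ts=[]
M=bot.camera_model("wrist");t,r=tool();print(t)
uv=np.array([(154,174.4),(201.6,174.4),(209.4,260),(166,260)])
X=box(-36.25,36.25,-18.25,18.25,34,34)[::2][[0,1,3,2]]
f=least_squares(lambda p:(proj(M,pose(*p,X))-uv).ravel(),[582,-147,-.14]);print("socket",f.x,np.abs(f.fun).round(1))
for z in (173,176,179):
    P=unproj(M,[(262.6,169),(266.2,239.8),(385,171),(380.6,239.8)],z)
    print(z,P.round(1).tolist())
# TCP->camera relation
W=M["world_from_camera"];print("tcp from cam", (r.inv().apply(W[:3,3]-t)).round(1), r.as_matrix().round(3).tolist())
```

```text
[571.87755115 -33.49351709 140.39641684]
socket [ 5.81037797e+02 -1.47573942e+02 -1.39498273e-01] [0.1 0.1 0.1 0.  0.4 0.1 0.3 0. ]
173 [[523.7, -49.8, 173.0], [551.8, -53.6, 173.0], [530.6, -4.9, 173.0], [558.0, -9.0, 173.0]]
176 [[523.1, -49.2, 176.0], [550.6, -53.0, 176.0], [529.9, -5.3, 176.0], [556.7, -9.3, 176.0]]
179 [[522.5, -48.6, 179.0], [549.4, -52.3, 179.0], [529.2, -5.7, 179.0], [555.3, -9.7, 179.0]]
tcp from cam [  74.1   -0.6 -163.7] [[-0.991, 0.137, -0.003], [0.137, 0.991, 0.001], [0.003, 0.0, -1.0]]
```

>>> carry_out(moves="-0.6 -4 0 0 0 0; -1.1 -8 0 0 0 0; -1.6 -11 0.5 0 0 0; -1.6 -11 2 0 0 0; -1.6 -11 3.5 0 0 0; -1.6 -11 5 0 0 0; -1.6 -11 5.8 0 0 0; -1.6 -11 5.8 0 0 0")

```text
time_s: 5.75
eef_pos: [572.2, -141.8, 80.7]
tcp_rot: [-0.21, -3.13, -0.003]
contact_force: [-0.2, 0.9, -4.3]
opening: 44.3
grasp_force: 62.7
```

Run:
```python
from h import *
ps=[]
for i in range(6):
    M=bot.camera_model("wrist");im=bot.grab_frame("wrist");t,r=tool();ps.append(t)
    print(t.round(1),M["world_from_camera"][:3,3].round(1),round(np.arctan2(*r.as_matrix()[1::-1,0]),4))
save("g.png",im)
```

```text
[ 573.1 -142.4   82. ] [ 499.4 -132.8  244.7] 3.0072
[ 573.9 -143.    83.1] [ 500.  -133.2  245.9] 3.0069
[ 574.3 -143.4   83.8] [ 500.4 -133.6  246.8] 3.0067
[ 574.5 -143.6   84.2] [ 500.7 -133.9  247.4] 3.0064
[ 574.5 -143.8   84.3] [ 500.8 -134.1  247.8] 3.0063
[ 574.5 -143.8   84.3] [ 500.8 -134.2  247.9] 3.006
```

View pics/g.png

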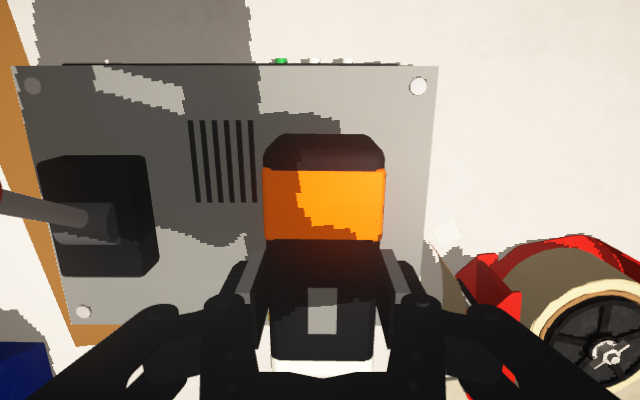

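The held pack is centred over the socket with its white end far. The charger's near corners are at about (12,66) and (438,66). The lever rod runs out of the left edge at (0,200).

Run:
```python
from h import *
from scipy.optimize import least_squares
M=bot.camera_model("wrist");t,r=tool();print(t.round(1))
P=unproj(M,[(12,66),(438,66),(424,245)],34);print(P.round(1),np.linalg.norm(P[0]-P[1]))
n=P[1]-P[0];a=np.arctan2(-n[0],n[1]);c=(P[0]+P[1])/2+85*np.array([np.cos(a),np.sin(a),0]);print("yaw",a,"charger",c)
zt=t[2]+34.7
B=unproj(M,[(262.6,169),(266.2,239.8),(385,171),(380.6,239.8)],zt);E=unproj(M,[(323,134)],zt-48)[0]
def loc(P):return r.inv().apply(P-t).round(1)
print("band in tool",loc(B).tolist(),"near end",loc(E),"far end top", loc(unproj(M,[(322,360),(322,372)],zt)).tolist())
s=c+R.from_euler("z",a).apply([0,50,0]);print("target origin",s,"in tool",loc(s))
s2=np.array([581.7,-149,34])-10*np.array([np.cos(.14),-np.sin(.14),0]);print(s2,loc(s2))
```

```text
[ 574.5 -143.8   84.3]
[[ 465.1 -305.4   34. ]
 [ 497.6  -68.9   34. ]
 [ 605.5  -82.4   34. ]] 238.72706228317614
yaw -0.1363934768922808 charger [ 565.54657506 -198.67653061   34.        ]
band in tool [[46.1, -22.4, -34.8], [18.2, -22.3, -34.7], [45.4, 22.3, -34.8], [18.2, 22.0, -34.7]] near end [53.1 -0.3 13.2] far end top [[-38.4, -0.7, -34.6], [-44.8, -0.7, -34.6]]
target origin [ 572.34512396 -149.14088957   34.        ] in tool [ 1.5 -5.5 50.3]
[ 571.79784004 -147.60456885   34.        ] [ 2.3 -4.1 50.3]
```

>>> carry_out(moves="0.07 -0.2 0.3 0 0 0; 0.07 -0.47 0.6 0 0 0; 0.07 -0.47 0.9 0 0 0; 0.07 -0.47 1.2 0 0 0; 0.07 -0.47 1.4 0 0 0; 0.07 -0.47 1.4 0 0 0; 0.07 -0.47 1.4 0 0 0; 0.07 -0.47 1.4 0 0 0")

```text
time_s: 6.85
eef_pos: [572.6, -148.3, 69.4]
tcp_rot: [0.213, 3.134, -0.0]
contact_force: [-0.2, 0.3, -3.5]
opening: 44.2
grasp_force: 62.8
```

>>> carry_out(moves="0 0 0.2 0 0 0; 0 0 0.4 0 0 0; 0 0 0.6 0 0 0; 0 0 0.7 0 0 0; 0 0 0.8 0 0 0; 0 0 0.9 0 0 0; 0 0 0.9 0 0 0; 0 0 0.9 0 0 0")

```text
time_s: 7.65
eef_pos: [572.8, -148.3, 61.1]
tcp_rot: [0.213, 3.133, -0.0]
contact_force: [-0.9, 1.9, 2.2]
opening: 44.0
grasp_force: 63.4
```

>>> carry_out(moves="0 0 0.1 0 0 0; 0 0 0.2 0 0 0; 0 0 0.3 0 0 0; 0 0 0.4 0 0 0; 0 0 0.5 0 0 0; 0 0 0.6 0 0 0; 0 0 0.6 0 0 0; 0 0 0.6 0 0 0")

```text
time_s: 8.45
eef_pos: [572.3, -148.3, 53.7]
tcp_rot: [-0.213, -3.134, 0.0]
contact_force: [2.1, -0.6, -4.8]
opening: 44.2
grasp_force: 62.7
```

Going in freely.

>>> carry_out(moves="0 0 0.1 0 0 0; 0 0 0.2 0 0 0; 0 0 0.3 0 0 0; 0 0 0.4 0 0 0; 0 0 0.5 0 0 0; 0 0 0.6 0 0 0; 0 0 0.6 0 0 0; 0 0 0.6 0 0 0")

```text
time_s: 9.25
eef_pos: [572.7, -148.3, 48.7]
tcp_rot: [0.213, 3.134, -0.0]
contact_force: [2.3, 0.2, -0.1]
opening: 44.0
grasp_force: 63.2
```

>>> carry_out(moves="0 0 0.1 0 0 0; 0 0 0.2 0 0 0; 0 0 0.3 0 0 0; 0 0 0.3 0 0 0; 0 0 0.3 0 0 0; 0 0 0.3 0 0 0; 0 0 0.3 0 0 0; 0 0 0.3 0 0 0")

```text
time_s: 10.05
eef_pos: [572.7, -148.3, 48.6]
tcp_rot: [-0.213, -3.134, 0.0]
contact_force: [-5.1, 2.7, 13.3]
opening: 44.1
grasp_force: 64.7
```

>>> carry_out(moves="0 0 0 0 0 0; 0 0 0 0 0 0; 0 0 0 0 0 0; 0 0 0 0 0 0; 0 0 0 0 0 0; 0 0 0 0 0 0; 0 0 0 0 0 0; 0 0 -0.5 0 0 0", hand=7.5)

```text
time_s: 10.85
eef_pos: [571.7, -148.0, 49.5]
tcp_rot: [-0.213, -3.133, -0.001]
contact_force: [-1.1, -0.9, 0.1]
opening: 75.0
grasp_force: 0.0
```

>>> carry_out(moves="0 0 -2 0 0 0; 0 0 -5 0 0 0; 0 0 -8 0 0 0; 0 0 -11 0 0 0; 0 0 -14 0 0 0; 0 0 -16 0 0 0; 0 0 -16 0 0 0; 0 0 -16 0 0 0")

```text
time_s: 11.65
eef_pos: [572.3, -148.2, 210.1]
tcp_rot: [0.213, 3.134, -0.0]
contact_force: [-0.4, 0.0, -0.6]
opening: 74.8
grasp_force: 0.0
```

Run:
```python
from h import *
for i in range(4): M=bot.camera_model("wrist");im=bot.grab_frame("wrist")
t,r=tool();print(t)
s=bot.grab_frame("side");T=bot.grab_frame("top")
a=np.deg2rad(0)
X=pose(565.7,-198.5,-.138,[[0,50,82],[-52,27,82],[-52,73,82],[52,27,82],[52,73,82]])
for p in proj(M,X):cv2.circle(im,tuple(int(v) for v in p),2,(255,0,255),-1)
o=np.zeros((600,640,3),np.uint8);o[:400]=im
o[400:600,:320]=cv2.resize(s[235:335,320:480],(320,200));o[400:600,320:]=cv2.resize(T[140:240,350:510],(320,200))
save("h.png",o)
for c in("side","top"):
  Mc=bot.camera_model(c)
  for q in(0,.15): 
    A=-.5+q; print(c,q,proj(Mc,pose(565.7,-198.5,-.138,[[80*np.sin(A),-75,56+80*np.cos(A)]])),pose(565.7,-198.5,-.138,[[80*np.sin(A),-75,56+80*np.cos(A)]]))
```

```text
[ 571.44406046 -147.84238981  208.08028269]
side 0 [[400.45645765 278.20164783]] [[ 517.39340453 -267.51090823  126.20660495]]
side 0.15 [[404.35205244 275.7205212 ]] [[ 528.2117866  -269.01339487  131.14981703]]
top 0 [[442.76668895 202.69497454]] [[ 517.39340453 -267.51090823  126.20660495]]
top 0.15 [[443.69285501 198.95140361]] [[ 528.2117866  -269.01339487  131.14981703]]
```

View pics/h.png

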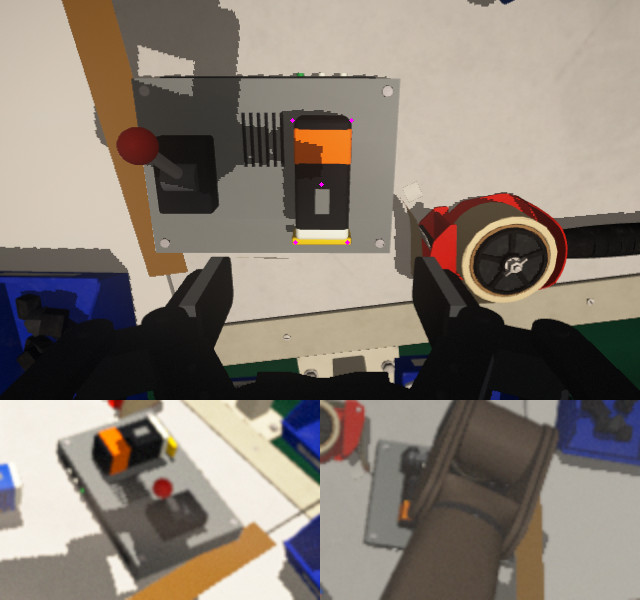

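The pack sits in the socket with its white end against the yellow stop and the predicted seated corners on its outline. The lever knob, at (137,146) in the wrist picture, is still off. Now I'll push the lever with shut fingers.

>>> carry_out(moves="2.4 -3.2 0 0 0 0; 4.8 -6.4 0 0 0 0; 7.2 -9.6 0 0 0 0; 8.9 -12.6 0.5 0 0 0; 8.9 -12.6 4 0 0 0; 8.9 -12.6 7.5 0 0 0; 8.9 -12.6 9.7 0 0 0; 8.9 -12.6 9.7 0 0 0", hand=0, grip_force=20)

```text
time_s: 12.75
eef_pos: [464.4, -259.0, 108.7]
tcp_rot: [-0.213, -3.127, -0.009]
contact_force: [-0.3, 0.2, -0.9]
opening: 0.3
grasp_force: 0.0
```

Run:
```python
from h import *
s=bot.grab_frame("side");t,r=tool();print(t)
c=R.from_euler("z",-.138).inv().apply(t-[565.7,-198.5,0]);print("in charger",c.round(1))
save("i.png",s,(310,190,510,340),4)
```

```text
[ 465.89854155 -260.12166056  111.18758985]
in charger [-90.4 -74.8 111.2]
```

View pics/i.png

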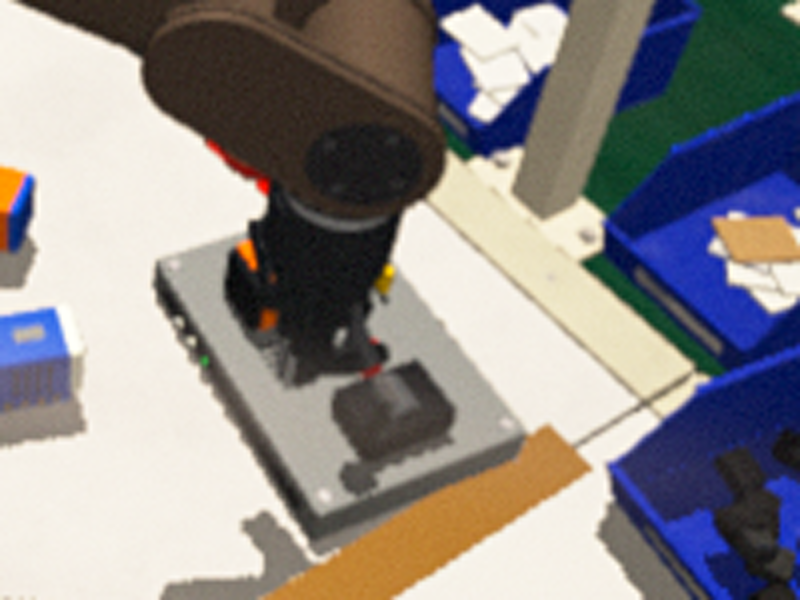

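The shut gripper is on the robot's side of the red knob (seen at about (375,370)). Next is the push along the charger's x.

>>> carry_out(moves="-1.5 0 0 0 0 0; -3 0 0 0 0 0; -4.5 0 0 0 0 0; -6 0 0 0 0 0; -7.5 0 0 0 0 0; -9 0 0 0 0 0; -9.8 0 0 0 0 0; -9.8 0 0 0 0 0")

```text
time_s: 13.6
eef_pos: [572.8, -276.8, 123.5]
tcp_rot: [0.211, 3.114, -0.011]
contact_force: [5.6, 4.1, 16.0]
opening: -0.2
grasp_force: 7.5
```

>>> carry_out(moves="-0.2 0 0 0 0 0; -0.4 0 0 0 0 0; -0.6 0 0 0 0 0; -0.8 0 0 0 0 0; -0.8 0 0 0 0 0; -0.8 0 0 0 0 0; -0.8 0 0 0 0 0; -0.8 0 0 0 0 0")

```text
time_s: 14.4
eef_pos: [578.7, -277.5, 121.9]
tcp_rot: [0.212, 3.118, -0.009]
contact_force: [4.2, 2.2, 11.3]
opening: 0.2
grasp_force: 5.6
```

Run:
```python
from h import *
s=bot.grab_frame("side");w=bot.grab_frame("wrist");t,r=tool();print(t,bot.read_state()["contact_force"])
o=np.zeros((600,800,3),np.uint8);o[:300,:400]=cv2.resize(s[215:320,340:480],(400,300),interpolation=cv2.INTER_CUBIC)
o[:250,400:]=cv2.resize(w,(400,250));o[300:,:]=cv2.resize(w[200:400,120:640],(800,300))
save("j.png",o)
```

```text
[ 578.66380026 -277.52685396  121.89770506] [ 3.70613997  2.10669129 11.92963614]
```

View pics/j.png

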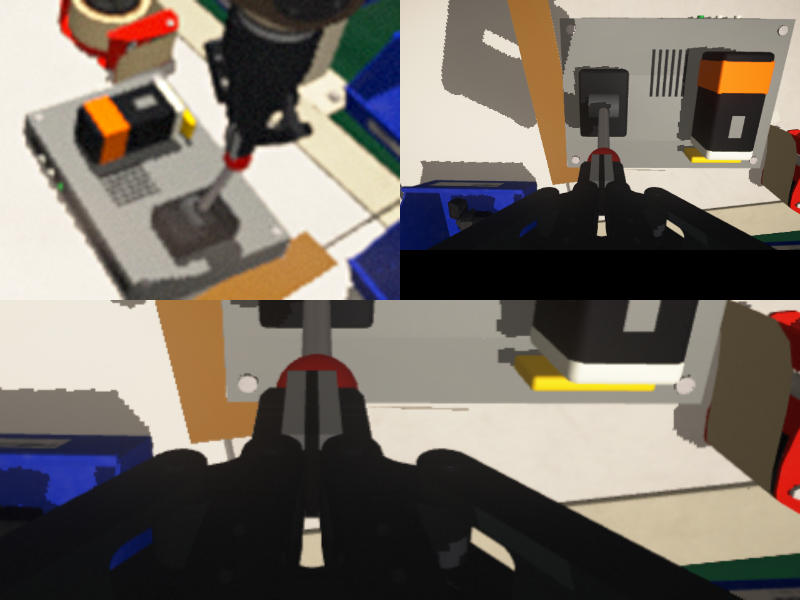

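The lever now leans away, with the knob under the fingertips at about (237,160) in the side crop. I'll back off and up, then check its angle. I've used all 10 picture views, so the check will be numeric.

>>> carry_out(moves="1 0 -0.5 0 0 0; 2.5 0 -2 0 0 0; 3.5 0 -5 0 0 0; 4 0 -9 0 0 0; 6 0 -13 0 0 0; 9 3 -16 0 0 0; 12 6 -18 0 0 0; 12 8 -18 0 0 0")

```text
time_s: 15.3
eef_pos: [464.2, -179.3, 300.8]
tcp_rot: [0.213, 3.124, -0.009]
contact_force: [0.9, -1.3, 0.1]
opening: 0.2
grasp_force: 0.0
```

Run:
```python
from h import *
bot.grab_frame("side");t,r=tool();print(t,bot.read_state()["contact_force"])
def red(c):
    M=bot.camera_model(c);im=bot.grab_frame(c).astype(int)
    m=((im[...,0]>100)&(im[...,1]<60)&(im[...,2]<60)) if c!="wrist" else ((im[...,0]>70)&(im[...,1]<.45*im[...,0])&(im[...,2]<.45*im[...,0]))
    n,_,st,ce=cv2.connectedComponentsWithStats(m.astype(np.uint8))
    print(c,[(ce[i].round(1).tolist(),st[i][:4].tolist(),int(st[i][4])) for i in range(1,n) if st[i][4]>15])
    for q in(.8,.9,1.):
        A=-.5+q;print(q,proj(M,pose(565.7,-198.5,-.138,[[80*np.sin(A),-75,56+80*np.cos(A)]])).round(1))
    print([(round(d["p"],2),d["bbox"]) for d in bot.recognise(c,"charge_lever")])
for c in("side","top","wrist"):red(c)
```

```text
[ 464.85914974 -176.98264713  298.93522128] [-0.40084713  1.83110678 -0.65765885]
side [([414.9, 2.7], [399, 0, 33, 7], 155), ([225.3, 157.2], [224, 155, 4, 6], 18), ([265.7, 159.7], [264, 155, 4, 10], 23), ([226.7, 171.8], [224, 166, 6, 14], 41), ([381.0, 225.3], [361, 205, 41, 35], 284), ([270.4, 232.0], [269, 228, 4, 9], 24), ([419.0, 270.4], [415, 267, 9, 8], 60)]
0.8 [[420.8 269.4]]
0.9 [[423.  269.2]]
1.0 [[425.  269.2]]
[(0.64, [408.4, 265.4, 425.1, 287.8])]
top [([329.2, 151.0], [327, 143, 6, 17], 28), ([367.3, 149.2], [363, 146, 9, 8], 22), ([356.8, 165.1], [350, 159, 11, 12], 31)]
0.8 [[445.8 182.2]]
0.9 [[445.8 179.9]]
1.0 [[445.8 177.8]]
[]
wrist [([372.3, 5.2], [371, 0, 4, 12], 26), ([619.6, 5.3], [602, 0, 31, 15], 263), ([502.7, 71.1], [494, 63, 22, 23], 132), ([348.7, 229.6], [343, 213, 25, 24], 117), ([484.9, 263.0], [432, 246, 113, 74], 894), ([450.1, 298.5], [434, 275, 30, 48], 866), ([244.4, 288.4], [232, 277, 26, 24], 478)]
0.8 [[245.7 292.8]]
0.9 [[246.6 297.8]]
1.0 [[247.7 301.9]]
[(0.84, [231.0, 247.0, 260.6, 300.7])]
```

The knob reads about q ≈ 0.7, so the wedged tips probably dragged the lever back on retreat. I'll push again with the tips level and just below the knob's centre.

```bash
cat >> h.py <<'E'
def gch(x,y,z):
    p=pose(565.7,-198.5,-.138,[[x,y,z]])[0];goto(*p,np.pi-.138)
    t,_=tool();print("in charger",pose(0,0,.138,[t-[565.7,-198.5,0]])[0].round(1))
E
python3 - <<'E'
from h import *
for i in range(2): bot.grab_frame("top")
gch(-40,-75,180);gch(-40,-75,119)
E
```

```text
at [ 464.1 -180.6  292.6] yaw 3.0049 shift [-6.31 -7.89 11.25] turn [ 0.    -0.001  0.001]
in charger [-103.1    3.8  292.6]
at [ 464.1 -180.6  292.6] yaw 3.0049 shift [-6.32 -7.9  17.35] turn [ 0.    -0.001  0.001]
in charger [-103.1    3.8  292.6]
```

>>> carry_out(moves="-1.5 -2 4 0 0 0; -3 -4 8 0 0 0; -4.5 -6 11.2 0 0 0; -6.3 -7.9 14 0 0 0; -6.3 -7.9 16 0 0 0; -6.3 -7.9 17.3 0 0 0; -6.3 -7.9 17.3 0 0 0; -6.3 -7.9 17.3 0 0 0")

```text
time_s: 16.55
eef_pos: [516.0, -266.8, 120.7]
tcp_rot: [0.213, 3.134, -0.0]
contact_force: [0.0, -0.5, -0.8]
opening: -0.0
grasp_force: 0.0
```

Run:
```python
from h import *
for i in range(5): bot.grab_frame("top");print(bot.read_state()["eef_pos"].round(1))
gch(10,-75,119)
```

```text
[ 516.5 -267.   121.6]
[ 516.7 -267.1  122. ]
[ 516.7 -267.1  122.1]
[ 516.6 -267.   122.1]
[ 516.5 -267.   121.8]
at [ 516.5 -267.   121.8] yaw 3.0061 shift [-4.93 -0.05  0.29] turn [-0.001  0.002  0.003]
in charger [-39.3 -74.6 121.8]
```

Push slowly to charger x ≈ +13, then settle.

>>> carry_out(moves="-0.8 0 0.1 0 0 0; -1.6 0 0.2 0 0 0; -2.4 0 0.3 0 0 0; -3.2 0 0.3 0 0 0; -4 0 0.3 0 0 0; -4.6 0 0.3 0 0 0; -5.2 0 0.3 0 0 0; -5.2 0 0.3 0 0 0")

```text
time_s: 17.6
eef_pos: [568.2, -273.9, 117.3]
tcp_rot: [0.213, 3.134, -0.0]
contact_force: [-0.5, 0.1, -0.6]
opening: 0.2
grasp_force: 0.0
```

>>> carry_out(moves="-0.1 0 0 0 0 0; -0.2 0 0 0 0 0; -0.2 0 0 0 0 0; -0.2 0 0 0 0 0; -0.2 0 0 0 0 0; -0.2 0 0 0 0 0; -0.2 0 0 0 0 0; -0.2 0 0 0 0 0")

```text
time_s: 18.4
eef_pos: [569.3, -274.0, 117.3]
tcp_rot: [-0.213, -3.134, 0.0]
contact_force: [-1.1, -0.2, 1.0]
opening: -0.1
grasp_force: 0.2
```

```bash
cat >> h.py <<'E'
def knob():
    for c in("side","wrist"):
        M=bot.camera_model(c);im=bot.grab_frame(c).astype(int)
        p=proj(M,[pose(565.7,-198.5,-.138,[[80*np.sin(q-.5),-75,56+80*np.cos(q-.5)]])[0] for q in(.7,.85,1.)])
        m=(im[...,0]>60)&(im[...,1]<.5*im[...,0])&(im[...,2]<.5*im[...,0])
        n,l,st,ce=cv2.connectedComponentsWithStats(m.astype(np.uint8))
        i=[i for i in range(1,n) if st[i][4]>15 and np.linalg.norm(ce[i]-p[1])<25]
        for k in i:
            (x,y),rad=cv2.minEnclosingCircle(np.argwhere(l==k)[:,::-1].astype(np.float32));print(c,"circle",round(x,1),round(y,1),round(rad,1),st[k])
        print(c,p.round(1).tolist())
E
python3 - <<'E'
from h import *
knob();gch(16,-75,119);print(bot.read_state()["contact_force"])
E
```

```text
side circle 424.0 270.0 4.5 [420 267   9   7  37]
side [[418.5, 269.9], [421.9, 269.3], [425.0, 269.2]]
wrist [[322.0, 265.3], [322.0, 284.3], [321.9, 298.8]]
at [ 569.3 -274.   117.3] yaw 3.0058 shift [-0.2  -0.07 -0.17] turn [-0.    -0.     0.002]
in charger [ 14.  -74.3 117.3]
[ 0.15236638 -0.31826224  1.05550531]
```

>>> carry_out(moves="-0.1 0 0 0 0 0; -0.2 0 0 0 0 0; -0.3 0 0 0 0 0; -0.4 0 0 0 0 0; -0.4 0 0 0 0 0; -0.4 0 0 0 0 0; -0.4 0 0 0 0 0; -0.4 0 0 0 0 0")

```text
time_s: 19.3
eef_pos: [573.4, -274.6, 117.3]
tcp_rot: [0.213, 3.134, -0.0]
contact_force: [0.9, -0.3, -0.7]
opening: -0.1
grasp_force: 0.0
```

>>> carry_out(moves="-0.1 0 0 0 0 0; -0.2 0 0 0 0 0; -0.3 0 0 0 0 0; -0.4 0 0 0 0 0; -0.4 0 0 0 0 0; -0.4 0 0 0 0 0; -0.4 0 0 0 0 0; -0.4 0 0 0 0 0")

```text
time_s: 20.1
eef_pos: [577.3, -275.1, 117.3]
tcp_rot: [0.213, 3.134, -0.0]
contact_force: [-0.2, 0.1, 0.3]
opening: -0.0
grasp_force: 0.1
```

Run:
```python
from h import *
knob();gch(16,-75,119);print(bot.read_state()["contact_force"])
```

```text
side circle 425.0 269.5 4.7 [421 267   9   7  38]
side [[418.5, 269.9], [421.9, 269.3], [425.0, 269.2]]
wrist [[322.0, 248.8], [322.0, 268.7], [321.9, 284.1]]
at [ 577.3 -275.1  117.3] yaw 3.0058 shift [ 0.61 -0.07 -0.17] turn [-0.     0.     0.002]
in charger [ 22.1 -74.3 117.3]
[-0.28499076  0.70704511 -0.3327079 ]
```

>>> carry_out(moves="-0.1 0 0 0 0 0; -0.2 0 0 0 0 0; -0.3 0 0 0 0 0; -0.4 0 0 0 0 0; -0.4 0 0 0 0 0; -0.4 0 0 0 0 0; -0.4 0 0 0 0 0; -0.4 0 0 0 0 0")

```text
time_s: 21.0
eef_pos: [581.2, -275.6, 117.3]
tcp_rot: [0.213, 3.134, -0.0]
contact_force: [-0.9, -0.1, 0.2]
opening: -0.1
grasp_force: 0.5
```

>>> carry_out(moves="-0.1 0 0 0 0 0; -0.2 0 0 0 0 0; -0.3 0 0 0 0 0; -0.3 0 0 0 0 0; -0.3 0 0 0 0 0; -0.3 0 0 0 0 0; -0.3 0 0 0 0 0; -0.3 0 0 0 0 0")

```text
time_s: 21.8
eef_pos: [584.4, -276.2, 117.7]
tcp_rot: [0.213, 3.134, -0.001]
contact_force: [-3.5, 0.7, 5.3]
opening: -0.2
grasp_force: 2.6
```

>>> carry_out(moves="-0.1 0 0 0 0 0; -0.2 0 0 0 0 0; -0.2 0 0 0 0 0; -0.2 0 0 0 0 0; -0.2 0 0 0 0 0; -0.2 0 0 0 0 0; -0.2 0 0 0 0 0; -0.2 0 0 0 0 0")

```text
time_s: 22.6
eef_pos: [586.2, -276.5, 117.8]
tcp_rot: [-0.213, -3.134, 0.001]
contact_force: [-4.8, 1.0, 6.0]
opening: 0.1
grasp_force: 3.0
```

Run:
```python
from h import *
knob();gch(16,-75,119);print(bot.read_state()["contact_force"])
```

```text
side circle 425.2 270.1 4.3 [421 268   9   6  40]
side [[418.5, 269.9], [421.9, 269.3], [425.0, 269.2]]
wrist circle 321.5 256.5 24.5 [297 240  50  19 309]
wrist [[322.4, 229.7], [322.3, 250.6], [322.3, 267.1]]
at [ 586.2 -276.5  117.8] yaw 3.0058 shift [ 1.5  -0.05 -0.12] turn [-0.    -0.     0.002]
in charger [ 31.  -74.4 117.8]
[-4.194731    1.01823912  5.30878638]
```

The stop is reached: force climbs while the knob no longer moves. I'll retreat purely horizontally first so the tips don't catch under the knob.

>>> carry_out(moves="0.3 0 0 0 0 0; 0.7 0 0 0 0 0; 1.2 0 0 0 0 0; 2 0 0 0 0 0; 3 0 0 0 0 0; 4 0 0 0 0 0; 5 0 0 0 0 0; 6 0 0 0 0 0")

```text
time_s: 23.5
eef_pos: [531.1, -269.5, 124.0]
tcp_rot: [0.212, 3.122, -0.006]
contact_force: [-0.5, 3.4, 16.6]
opening: -0.1
grasp_force: 7.0
```

Run:
```python
from h import *
bot.grab_frame("side")
knob();gch(16,-75,119);print(bot.read_state()["contact_force"])
```

```text
side circle 410.9 274.1 4.4 [407 271   8   8  38]
side [[418.5, 269.9], [421.9, 269.3], [425.0, 269.2]]
wrist [[323.3, 331.9], [323.2, 346.6], [323.1, 357.0]]
at [ 529.4 -269.2  123.6] yaw 3.0058 shift [-4.21 -0.    0.49] turn [-0.003  0.008  0.002]
in charger [-26.2 -75.1 123.6]
[-4.20361884  4.91088987 22.06789385]
```

Retreating dragged the lever back: the shut pads (7 N pad force) have wedged onto the knob. A better way is to open, grip the knob properly between the pads, carry it over its arc, and open again.

>>> carry_out(moves="0 0 0 0 0 0; 0 0 0 0 0 0; 0 0 0 0 0 0; 0 0 0 0 0 0; 0 0 0 0 0 0; 0 0 0 0 0 0; 0 0 0 0 0 0; 0 0 0 0 0 0", hand=7)

```text
time_s: 24.45
eef_pos: [526.7, -268.2, 117.1]
tcp_rot: [-0.213, -3.134, -0.0]
contact_force: [-0.8, -0.3, 0.1]
opening: 69.9
grasp_force: 0.0
```

Run:
```python
from h import *
def all_():
  for c in("side","wrist"):
    M=bot.camera_model(c);im=bot.grab_frame(c).astype(int)
    m=(im[...,0]>60)&(im[...,1]<.5*im[...,0])&(im[...,2]<.5*im[...,0])
    n,l,st,ce=cv2.connectedComponentsWithStats(m.astype(np.uint8))
    qs=(0,.2,.4,.6);p=proj(M,[pose(565.7,-198.5,-.138,[[80*np.sin(q-.5),-75,56+80*np.cos(q-.5)]])[0] for q in qs])
    print(c,p.round(1).tolist())
    for i in range(1,n):
        if st[i][4]>15 and np.linalg.norm(ce[i]-p[1])<60:print(ce[i].round(1),st[i])
all_();gch(16,-75,119);s=bot.read_state();print(s["contact_force"],s["opening"])
```

```text
side [[400.5, 278.2], [405.7, 275.0], [411.0, 272.4], [416.1, 270.5]]
[380.4 224.7] [361 204  42  35 321]
[378.8 262.6] [369 249  17  23 118]
[410.1 272.5] [407 268   7  10  56]
wrist [[322.3, 235.0], [322.2, 270.1], [322.1, 303.8], [322.0, 333.0]]
[321.2 301. ] [ 294  272   56   59 2565]
at [ 526.8 -268.2  117.2] yaw 3.0058 shift [-4.5  -0.07 -0.18] turn [-0.     0.     0.002]
in charger [-29.  -74.4 117.2]
[ 0.43435219 -0.61892108  0.33122607] 70.12217342310244
```

The knob is freed, at q ≈ 0.39. I'll centre the open pads on it and grip lightly.

>>> carry_out(moves="-0.7 0 0.2 0 0 0; -1.4 0 0.4 0 0 0; -2 0 0.4 0 0 0; -2 0 0.4 0 0 0; -2 0 0.4 0 0 0; -2 0 0.4 0 0 0; -2 0 0.4 0 0 0; -2 0 0.4 0 0 0")

```text
time_s: 25.35
eef_pos: [546.4, -270.9, 113.3]
tcp_rot: [0.213, 3.134, -0.0]
contact_force: [0.5, 0.2, 0.5]
opening: 70.1
grasp_force: 0.0
```

>>> carry_out(moves="0 0 0 0 0 0; 0 0 0 0 0 0; 0 0 0 0 0 0; 0 0 0 0 0 0; 0 0 0 0 0 0; 0 0 0 0 0 0; 0 0 0 0 0 0; 0 0 0 0 0 0", hand=2, grip_force=20)

```text
time_s: 26.15
eef_pos: [546.6, -271.4, 113.5]
tcp_rot: [0.213, 3.134, -0.001]
contact_force: [-1.8, -3.2, 2.8]
opening: 23.9
grasp_force: 19.7
```

>>> carry_out(moves="-0.9 0 0 0 0 0; -1.7 0 0 0 0 0; -2.5 0 0.1 0 0 0; -3.2 0 0.3 0 0 0; -4 0 0.6 0 0 0; -4.7 0 0.9 0 0 0; -5 0 1.1 0 0 0; -5 0 1.1 0 0 0")

```text
time_s: 26.95
eef_pos: [598.5, -278.5, 103.2]
tcp_rot: [0.213, 3.129, -0.003]
contact_force: [1.5, -3.3, 4.2]
opening: 23.9
grasp_force: 22.8
```

>>> carry_out(moves="-0.1 0 0.1 0 0 0; -0.3 0 0.2 0 0 0; -0.3 0 0.2 0 0 0; -0.3 0 0.2 0 0 0; -0.3 0 0.2 0 0 0; -0.3 0 0.2 0 0 0; -0.3 0 0.2 0 0 0; -0.3 0 0.2 0 0 0")

```text
time_s: 27.75
eef_pos: [600.2, -278.8, 102.2]
tcp_rot: [0.214, 3.132, -0.002]
contact_force: [-1.8, -2.8, 8.5]
opening: 23.9
grasp_force: 23.5
```

>>> carry_out(moves="0 0 0 0 0 0; 0 0 0 0 0 0; 0 0 0 0 0 0; 0 0 0 0 0 0; 0 0 0 0 0 0; 0 0 0 0 0 0; 0 0 0 0 0 0; 0 0 0 0 0 0", hand=7)

```text
time_s: 28.55
eef_pos: [599.1, -278.1, 100.3]
tcp_rot: [0.213, 3.134, -0.0]
contact_force: [0.7, 0.8, 0.1]
opening: 69.9
grasp_force: 0.0
```

Run:
```python
from h import *
knob();gch(38,-75,105);s=bot.read_state();print(s["contact_force"],s["opening"])
```

```text
side circle 425.2 269.9 4.3 [421 266   9   8  59]
side [[418.5, 269.9], [421.9, 269.3], [425.0, 269.2]]
wrist circle 320.9 258.3 30.9 [ 291  228   61   62 2938]
wrist [[322.0, 214.9], [322.0, 239.5], [321.9, 258.8]]
at [ 599.1 -278.1  100.3] yaw 3.0057 shift [ 0.6  -0.07 -0.47] turn [-0.     0.     0.002]
in charger [ 44.  -74.3 100.3]
[-0.58070904  0.44699893  1.04413473] 69.9920531132643
```

Both cameras now put the knob at q ≈ 1.0. I'll lift straight up with the fingers open.

>>> carry_out(moves="0 0 -1.5 0 0 0; 0 0 -4 0 0 0; 0 0 -7 0 0 0; 0 0 -10 0 0 0; 0 0 -13 0 0 0; 0 0 -16 0 0 0; 0 0 -18 0 0 0; 2 0 -18 0 0 0")

```text
time_s: 29.45
eef_pos: [581.7, -276.5, 286.7]
tcp_rot: [0.211, 3.125, -0.008]
contact_force: [0.4, -0.6, -0.4]
opening: 70.1
grasp_force: 0.0
```

>>> carry_out(moves="2 0 0 0 0 0; 4 0 0 0 0 0; 6 0 0 0 0 0; 8 1 0 0 0 0; 10 2 0 0 0 0; 10 3 0 0 0 0; 10 3 0 0 0 0; 10 3 0 0 0 0")

```text
time_s: 30.25
eef_pos: [485.0, -232.2, 281.0]
tcp_rot: [0.212, 3.133, -0.001]
contact_force: [0.5, -0.8, 0.3]
opening: 70.1
grasp_force: 0.0
```

Run:
```python
from h import *
for i in range(4):bot.grab_frame("top")
knob()
M=bot.camera_model("wrist");im=bot.grab_frame("wrist")
ds=bot.cut_out("wrist","spent_pack");print([(round(d["p"],2),d["bbox"]) for d in ds])
B=[box(-52,52,27,73,34,82)]
p=proj(M,pose(565.7,-198.5,-.138,B[0]));print("pred bbox",p.min(0),p.max(0))
hsv=cv2.cvtColor(im,cv2.COLOR_RGB2HSV);m=cv2.inRange(hsv,(8,150,60),(18,255,255));n,l,st,ce=cv2.connectedComponentsWithStats(m)
print([st[i].tolist() for i in range(1,n) if st[i][4]>200])
for d in ds:
    b=d["bbox"];c=p.mean(0)
    if b[0]<c[0]<b[2] and b[1]<c[1]<b[3]:
        for dz in(0,6,18):print(dz,fit([(M,d["mask"])],[box(-52,52,-23,23,34+dz,82+dz)],(572.5,-149,-.138)))
```

```text
side circle 425.2 269.8 4.4 [421 266   9   8  60]
side [[418.5, 269.9], [421.9, 269.3], [425.0, 269.2]]
wrist circle 292.0 286.5 13.1 [279 274  26  26 522]
wrist [[291.0, 270.3], [291.6, 279.3], [292.2, 286.6]]
[(0.84, [399.0, 0.0, 466.1, 67.9]), (0.77, [525.0, 1.0, 640.0, 91.7]), (0.74, [379.7, 175.2, 439.2, 278.0])]
pred bbox [379.91769442 176.83673933] [436.10745515 277.09720572]
[[178, 0, 103, 298, 10179], [0, 32, 99, 99, 3891], [530, 33, 74, 54, 1783], [384, 184, 52, 36, 1277]]
0 (np.float64(570.2912342262875), np.float64(-148.7952289496327), np.float64(-0.1449185602872895), np.float64(546.8211098019324))
6 (np.float64(568.2911119081683), np.float64(-149.87872624233754), np.float64(-0.14112417112750772), np.float64(655.3261024635593))
18 (np.float64(564.8834085336924), np.float64(-152.30784245590277), np.float64(-0.10974560038645141), np.float64(922.2410053446404))
```

```bash
python3 -c "
from cell import bot
print(bot.finish_job())"
```

```text
the job is handed in; nothing more can be done
None
```

The job is handed in: the orange-band pack is fully seated with its white end at the yellow stop, the lever is at its on stop, and the gripper is open and clear. My first two pushes dragged the lever back off its stop, so I gripped the knob and carried it over. I never touched the green pack or the tape gun, but did not re-measure them at the end.

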